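# Stow the spray can and hang the caddy under the shelf

## Robot

A 6-joint arm with a two-finger parallel gripper is mounted at the origin on the work surface. World frame = base frame: x ahead of the robot, y to its left, z up, the work surface at z = 0. Lengths are in m, angles in rad, forces in N, time in s.
With the tool pointing down it reaches from about 0.3 to 0.75 m from the base axis. Payload 8.5 kg.
Tool frame: the origin (TCP) lies on the centre line of the jaws, within the pads' length; the fingertips stand 11 mm ahead of it and the grasp point (between the pads) lies 8 mm behind it; z points along the fingers, y is the line along which they close (so a half turn about z gives the same grasp; the last joint's range is limited). The gripper opens to 85 mm and grips with 20 to 120 N. Pads are 22 mm wide; open, the fingers measure 114 mm over their backs; the gripper's body (76 mm by 85 mm) begins 54 mm behind the grasp point. The pads swing forward as they close: fully open they stand 13 mm farther back than shut.
Start: joints at [1.088, 0.381, 1.297, -0, 1.464, -0.215], TCP at [0.146, 0.53, 0.242] pointing down, gripper open.
Joint ranges: [-3.11, 3.11], [-0.89, 2.33], [0.22, 2.48], [-1.42, 4.56], [0.17, 2.85], [-2.88, 2.88]. Speed limits (rad/s): [2.39, 2.39, 3.14, 3.14, 3.14, 3.14].

## Interface

Orientations are given as a unit quaternion [x, y, z, w].
In Python, from bench import r, grab_frame, ticket gives the robot as it stands. The module is installed in compiled form; this text tells all that it offers.
- The arm moves only by the tool jog_arm, never from a script. Its argument "moves" is a list that holds one entry, the list of rows, each a list of 7 numbers: the turn, a rotation vector about the tool's x, y, z in rad, then the shift along the tool's x, y, z in mm, then the finger opening in mm, from 0 to 85.4. A call has 1 to 12 rows; each row is the pose to reach, as a shift and turn from the pose commanded when the call began, along the tool's axes at that moment; what a row does not reach only later rows make up. A row lasts 1/12 s, in which the tool goes at most 41.7 mm and 7.16 degrees, less where a joint would pass 70% of its speed; a pose out of reach is approached as far as the arm can. A call with a gripper value outside its range is refused whole. The fingers move at their own pace and stop on an object; the grip force is fixed at half the most. Time passes only in rows, so rows that repeat a pose let the fingers close. It gives the time, the measured TCP pose, the force, the opening and the grip force at its end, in the units of the state.
- r.get_obs(): the state, without advancing time (a new reading comes with each control period).
- grab_frame(name): name is "scene" or "top" or "wrist"; returns a dict with "frame" (480x640x3 uint8, red, green, blue), "fx", "fy", "cx", "cy" (pixels), "world_from_camera" (4x4, takes a point from camera to world coordinates); the wrist camera has in their place "T_tool_cam" (4x4, takes a point from camera to tool coordinates, whose origin is the TCP and whose axes are the flange's). Camera axes: x right, y up, looking along -z (the intrinsics and any distortion apply to the point x, -y, -z); pixel columns grow to the right and rows downward; lengths in m; the calibration is good to about 2 mm. The wrist camera is an equidistant fisheye: a pixel r from the principal point sees the ray r / f radians off the axis. A picture is of the moment at which its call begins: read the wrist's pose just before it. There is no depth.
- ticket.close_job(): hands the job in; it is judged then, once.
The state is a dict: "t": time; "q": joint angles; "joint_vel": joint speeds; "tau": joint torques, N m; "tool_pos": TCP position; "tool_rot": TCP orientation; "force": force on the tool from outside, world axes, zero at the start; "ft_torque": the same for the moment, N m; "finger_gap": finger opening in m; "finger_force": force on a finger pad.
Only numpy, scipy, OpenCV 4.12 (cv2) and the standard library are available. Lean on these libraries where they do the work, as an engineer would, in place of code of your own. Each camera call takes 0.05 s, during which the arm holds its last target. There are 200 camera calls.

## Task

Stand the blue spray can upright in the orange caddy's pocket diagonally opposite the white can, with the caddy still standing on the bench. Then hang the loaded caddy by its handle on the empty yellow hook under the wire shelf, so that it hangs level and still with both cans upright in their pockets. Leave the other things on the bench where they are.

Things in the scene. Friction and masses are not known exactly. Their poses are not given: they have to be found in the camera images.
- caddy: Orange open caddy, 150 (x) x 140 (y) x 62 mm high, 0.3 kg, walls and floor 4 mm; four corner pockets 56 x 56 mm, narrow slots between. Fixed black handle: level bar along x at y = 0, 120 mm long, 12 x 12 mm section, centre 150 mm above the underside; 10 mm legs go down to the end walls at x = +-72 mm. Origin: centre of underside, z up. May hang either way round.
- handle (a point): Middle of the caddy's handle bar (centre of the 12 x 12 mm section), 150 mm above the caddy's underside; axes as the caddy's.
- pocket (a point): Centre of the floor (upper side) of the caddy pocket that is to take the blue can, at x = +43, y = -38 mm in the caddy; axes as the caddy's.
- blue_can: Blue spray can with white cap and a silver band, about 0.12 kg, standing on the bench: 46 mm diameter up to 92 mm height, cap 39 mm diameter, 120 mm tall in all. Origin: centre of its underside.
- white_can: White spray can with black cap, same size and mass, standing in the caddy's pocket at x = -43, y = +38 mm. Origin: centre of its underside.
- green_can: Green spray can with white cap, same size, standing on the bench; not to be moved. Origin: centre of its underside.
- shelf: Wire shelf on two grey rear posts, fixed. Origin: on the bench straight below the middle between the two hooks; x points level from its open front into the shelf. The wire board (underside 343 mm, top 353 mm above the bench) spans x = -40 to +170 mm, y = -220 to +220 mm; stock up to 90 mm high stands mid-board from x = +70 mm; posts, 390 mm tall, at x = 165, y = +-215 mm.
- free_hook: Empty yellow J hook of 9 mm rod under the shelf, fixed, axes as the shelf's. Origin: lowest point of the cradle's upper side (224 mm above the bench), where the bar's underside rests. Stem at y = -23 mm rises to the shelf; cradle runs along y to an upturned tip at y = +27 mm, its top 21 mm above the origin; 40 mm gap. The bar lies along x and enters from +y, above the tip, below the shelf.
- used_hook: Dark steel hook of the same shape, fixed, occupied by a small blue pail (76 mm diameter, reaching from 10 mm above this origin to 150 mm below it). Origin as for the free hook.
- tape_roll: Grey tape roll, 80 mm diameter, 24 mm high, lying on the bench; a bystander. Origin: centre of its underside.
- screwdriver: Screwdriver lying on the bench, about 200 mm long; a bystander.
Mind the look-alikes: they are no part of the job. What is shaped like the caddy but green or turquoise is not meant.

How it is judged:
By the outcome, as a careful person would: the job done as asked, in the order asked, and still so for the second after the job is handed in, with the robot touching nothing.
It also fails if it takes over 72 s, if anything falls off the work surface, if the arm or the gripper's body presses on something with over 40 N, if the wrist force passes 120 N, or if a joint passes its speed limit or range.

## Working session

There is one attempt and no reset: what is moved stays moved. The work goes in short steps, Python scripts to look and compute and a tool call to move; the robot and the scene stay as the last step left them, time stands still between calls to the robot, and variables do not carry over. Pictures are saved under pics/ and viewed, at most 10 in all, crops included, and the job is handed in when it is done.

Besides the shell and the picture viewer there is one more tool, called after "Call:" as name(argument=value, ...) on one line, values as JSON. jog_arm: Moves the arm, as the interface text tells. Its arguments: {"type":"object","properties":{"moves":{"type":"array","items":{"type":"array","items":{"type":"array","items":{"type":"number"}}}}},"required":["moves"]}

```bash
mkdir -p pics
cat > h.py <<'E'
import numpy as np, cv2, json
from scipy.spatial.transform import Rotation as R
from bench import r, grab_frame, ticket
def save(n,fn,crop=None,s=1):
    o=r.get_obs(); f=grab_frame(n); im=f["frame"][:,:,::-1]
    if crop: x,y,w,h=crop; im=im[y:y+h,x:x+w]
    if s!=1: im=cv2.resize(im,None,fx=s,fy=s,interpolation=cv2.INTER_CUBIC)
    cv2.imwrite("pics/"+fn,im)
    np.save("pics/"+fn+".npy",dict(o=o,f=f),allow_pickle=True)
    return o,f
def ray(f,u,v):
    T=np.array(f["world_from_camera"]); d=np.array([(u-f["cx"])/f["fx"],-(v-f["cy"])/f["fy"],-1])
    return T[:3,3],T[:3,:3]@d
def atz(f,u,v,z):
    c,d=ray(f,u,v); return c+d*(z-c[2])/d[2]
def proj(f,p):
    T=np.array(f["world_from_camera"]); q=T[:3,:3].T@(np.array(p)-T[:3,3])
    return f["cx"]+f["fx"]*q[0]/-q[2], f["cy"]-f["fy"]*q[1]/-q[2]
def tri(obs):
    A=np.zeros((3,3));b=np.zeros(3)
    for f,u,v in obs:
        c,d=ray(f,u,v); d=d/np.linalg.norm(d); P=np.eye(3)-np.outer(d,d);A+=P;b+=P@c
    return np.linalg.solve(A,b)
def load(fn):
    d=np.load("pics/"+fn+".npy",allow_pickle=True).item(); return d["f"]
E
python3 - <<'E'
from h import *
for n in("scene","top"):
    o,f=save(n,n+"1.png"); print(n,f["fx"],f["cx"],f["cy"],np.round(f["world_from_camera"],3), [k for k in f])
print(o["tool_pos"],o["tool_rot"],o["finger_gap"],o["t"])
E
```

```text
scene 608.4235935583782 323.8790228363065 242.7795599167476 [[-0.443 -0.756  0.483  1.088]
 [ 0.897 -0.371  0.242  0.394]
 [-0.004  0.54   0.842  1.211]
 [ 0.     0.     0.     1.   ]] ['frame', 'fx', 'fy', 'cx', 'cy', 'world_from_camera']
top 576.0746254870254 320.5015258489399 237.02809284694854 [[ 0.01   0.976 -0.216  0.259]
 [-1.     0.009 -0.006  0.11 ]
 [-0.003  0.216  0.976  1.318]
 [ 0.     0.     0.     1.   ]] ['frame', 'fx', 'fy', 'cx', 'cy', 'world_from_camera']
[0.14541132 0.53012922 0.24171238] [ 1.33516358e-01  9.91046336e-01 -6.95311600e-04 -2.40319110e-04] 0.08548653725608596 0.05
```

View pics/scene1.png

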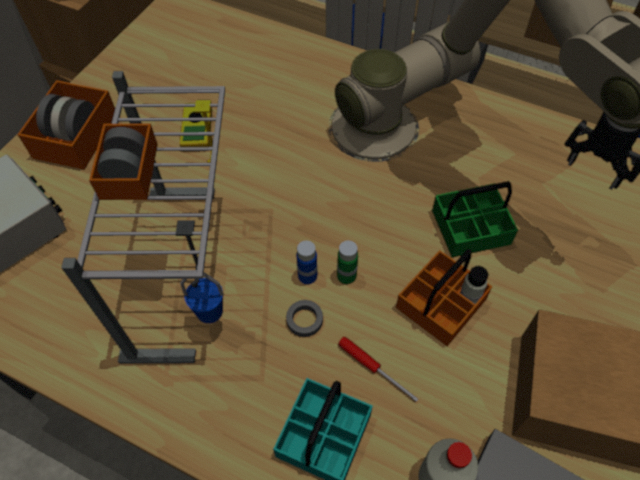

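View pics/top1.png

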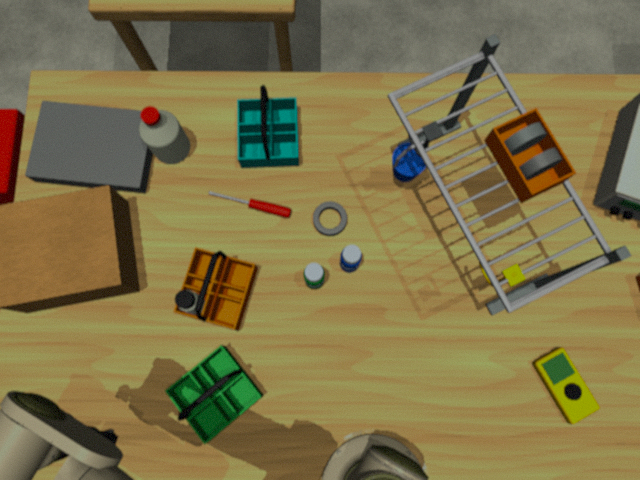

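Run:
```python
from h import *
t=load("top1.png")["frame"][:,:,::-1]; s=load("scene1.png")["frame"][:,:,::-1]
c=lambda im,x,y,w,h,k: cv2.resize(im[y:y+h,x:x+w],None,fx=k,fy=k,interpolation=cv2.INTER_CUBIC)
a=np.vstack([c(t,168,238,200,100,3),c(s,295,232,200,100,3)]); a=np.hstack([a,a[:, :0]])
cv2.imwrite("pics/A.png",a)
b=np.hstack([c(t,385,35,240,280,2),c(s,70,70,160,280,2)])
cv2.imwrite("pics/B.png",b)
```

```text
(no output)
```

View pics/A.png

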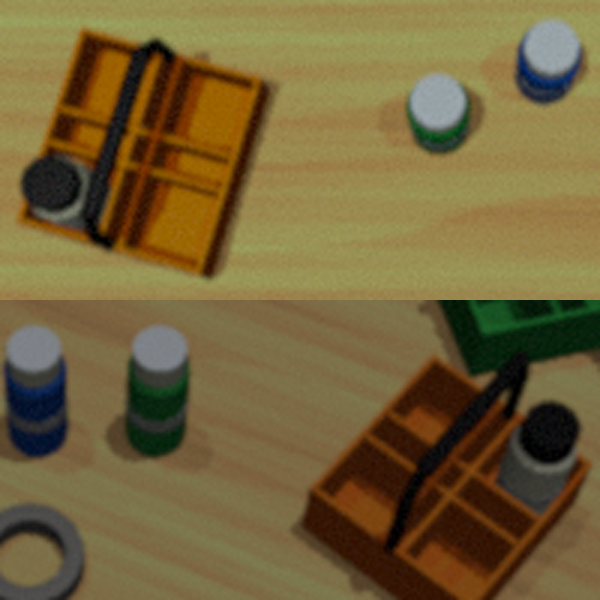

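View pics/B.png

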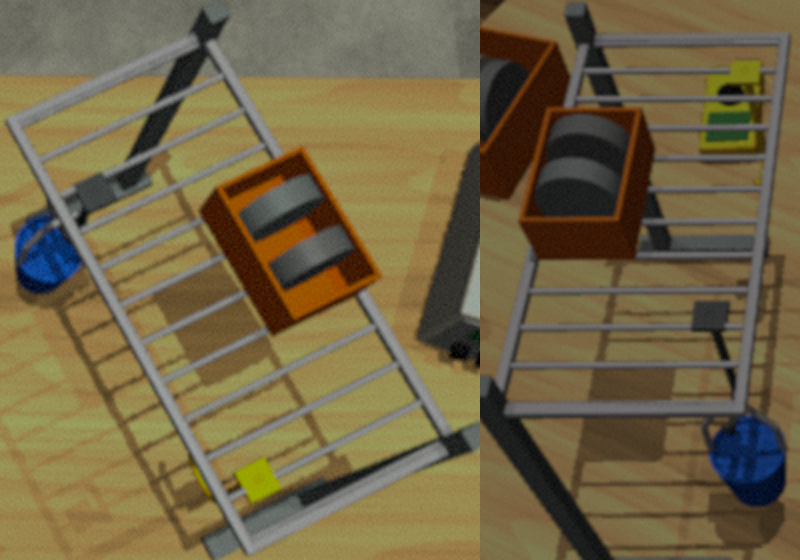

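```bash
cat > m.py <<'E'
from h import *
from scipy.optimize import least_squares
t=load("top1.png"); s=load("scene1.png")
for n,a,b in(("blue",(352,253.3),(306,248.7)),("green",(314,271.3),(348.3,248.7)),("white",(185.3,299.3),(478.3,276))):
    print(n,atz(t,*a,.12).round(4),atz(s,*b,.12).round(4),tri([(t,*a),(s,*b)]).round(4))
def fit(obs,x0):
    def res(p):
        c,sn=np.cos(p[2]),np.sin(p[2]);o=[]
        for f,P,uv in obs:
            w=[p[0]+c*P[0]-sn*P[1],p[1]+sn*P[0]+c*P[1],P[2]]; o+=list(np.array(proj(f,w))-uv)
        return o
    q=least_squares(res,x0,loss='soft_l1'); print(q.x.round(4),np.degrees(q.x[2]).round(2),np.round(res(q.x),1).reshape(-1,2).tolist()); return q.x
k=.062
cad=fit([(t,(.075,.07,k),(196.3,249)),(t,(.075,-.07,k),(257.3,265.7)),(t,(-.075,-.07,k),(238.7,330.3)),(t,(-.075,.07,k),(174.7,312)),
 (s,(.075,.07,k),(397.7,295.3)) ] ,[.3,.3,-.2])
for P in [(.075,.07,k),(.075,-.07,k),(-.075,.07,k),(-.075,-.07,k),(.06,0,.15),(-.06,0,.15)]:
    c,sn=np.cos(cad[2]),np.sin(cad[2]); w=[cad[0]+c*P[0]-sn*P[1],cad[1]+sn*P[0]+c*P[1],P[2]]
    for f,ox,oy,off in((t,168,238,0),(s,295,232,300)):
        u,v=proj(f,w); print(P,"mosaicA",round((u-ox)*3),round((v-oy)*3+off))
k=.353
C=[(390,96),(509,310),(487.5,52.5),(612.5,255)]
for c in C: print(atz(t,*c,k).round(3))
E
python3 m.py
```

```text
blue [0.4899 0.0499 0.12  ] [0.4921 0.053  0.12  ] [0.4903 0.0507 0.1161]
green [0.4506 0.1299 0.12  ] [0.4526 0.1334 0.12  ] [0.4508 0.1312 0.1162]
white [0.3891 0.3971 0.12  ] [0.3949 0.4014 0.12  ] [0.3898 0.4004 0.1111]
[ 0.4184  0.342  -0.2691] -15.42 [[1.7, -0.8], [0.8, -0.4], [-1.3, 1.0], [1.3, 1.4], [51.2, 36.1]]
(0.075, 0.07, 0.062) mosaicA 90 31
(0.075, 0.07, 0.062) mosaicA 462 598
(0.075, -0.07, 0.062) mosaicA 270 82
(0.075, -0.07, 0.062) mosaicA 300 478
(-0.075, 0.07, 0.062) mosaicA 24 226
(-0.075, 0.07, 0.062) mosaicA 584 454
(-0.075, -0.07, 0.062) mosaicA 208 280
(-0.075, -0.07, 0.062) mosaicA 425 344
(0.06, 0, 0.15) mosaicA 153 53
(0.06, 0, 0.15) mosaicA 411 462
(-0.06, 0, 0.15) mosaicA 97 222
(-0.06, 0, 0.15) mosaicA 514 347
[ 0.736 -0.008  0.353]
[ 0.351 -0.2    0.353]
[ 0.824 -0.189  0.353]
[ 0.446 -0.381  0.353]
```

```bash
cat >> h.py <<'E'
def Rt(closing,heading=None,tilt=0):
    """tool rotation: y axis horizontal at heading `closing` deg; z down, tilted by tilt deg toward heading closing-90"""
    c=np.radians(closing); y=np.array([np.cos(c),np.sin(c),0]); h=np.array([np.sin(c),-np.cos(c),0])
    a=np.radians(tilt); z=np.sin(a)*h+np.array([0,0,-np.cos(a)]); x=np.cross(y,z)
    return np.array([x,y,z]).T
def go(p,Rn,base=None):
    o=r.get_obs(); p0,R0=(np.array(o["tool_pos"]),R.from_quat(o["tool_rot"]).as_matrix()) if base is None else base
    d=R.from_matrix(R0.T@Rn).as_rotvec(); s=R0.T@(np.array(p)-p0)*1000
    print("row",d.round(4).tolist(),s.round(1).tolist(),"rows>=",round(max(np.linalg.norm(s)/41.7,np.degrees(np.linalg.norm(d))/7.16),1))
    return np.array(p),Rn
def fproj(f,T,p):
    """wrist fisheye projection; T=world_from_cam"""
    q=T[:3,:3].T@(np.array(p)-T[:3,3]); X,Y,Z=q[0],-q[1],-q[2]; rr=np.hypot(X,Y); th=np.arctan2(rr,Z)
    return f["cx"]+f["fx"]*th*X/rr, f["cy"]+f["fy"]*th*Y/rr
def fT(o,f):
    T=np.eye(4);T[:3,:3]=R.from_quat(o["tool_rot"]).as_matrix();T[:3,3]=o["tool_pos"]; return T@np.array(f["T_tool_cam"])
def fray(f,T,u,v):
    a,b=(u-f["cx"])/f["fx"],(v-f["cy"])/f["fy"]; th=np.hypot(a,b); k=np.sin(th)/th if th>0 else 1
    return T[:3,3],T[:3,:3]@np.array([a*k,-b*k,-np.cos(th)])
def fatz(f,T,u,v,z):
    c,d=fray(f,T,u,v); return c+d*(z-c[2])/d[2]
E
python3 - <<'E'
from h import *
go([.45,.2,.38],Rt(-15.4))
t=load("top1.png")
o=np.array([.561,-.14]); h=np.radians(-63.7); X=np.array([np.cos(h),np.sin(h)]);Y=np.array([-X[1],X[0]])
for n,uv,z in(("plate",(514,275),.36),("dplate",(433.5,130),.36),("ytip",(486.5,275),.235)):
    p=atz(t,*uv,z); print(n,p.round(3),"shelf xy",((p[:2]-o)@X).round(3),((p[:2]-o)@Y).round(3))
E
```

```text
row [-0.0012, 0.0008, 1.5718] [-381.1, -238.0, -138.0] rows>= 12.6
plate [ 0.409 -0.21   0.36 ] shelf xy -0.005 -0.167
dplate [ 0.668 -0.083  0.36 ] shelf xy -0.004 0.121
ytip [ 0.428 -0.199  0.235] shelf xy -0.006 -0.145
```

Call:
jog_arm(moves=[[[0, 0, 0.12, -31.8, -19.8, -11.5, 85], [0, 0, 0.24, -63.6, -39.7, -23, 85], [0, 0, 0.36, -95, -59.5, -34.5, 85], [0, 0, 0.48, -127, -79.3, -46, 85], [0, 0, 0.6, -159, -99, -57.5, 85], [0, 0, 0.72, -190.6, -119, -69, 85], [0, 0, 0.84, -222, -139, -80.5, 85], [0, 0, 0.96, -254, -158.7, -92, 85], [0, 0, 1.08, -286, -178.5, -103.5, 85], [0, 0, 1.2, -318, -198.3, -115, 85], [0, 0, 1.32, -350, -218, -126.5, 85], [0, 0, 1.44, -381, -238, -138, 85]]])

```text
t: 1.1
tool_pos: [0.4509, 0.1983, 0.3807]
tool_rot: [0.756, 0.655, -0.0, -0.0]
force: [-0.6, 0.8, 0.2]
finger_gap: 0.0848
finger_force: 0.0
```

Call:
jog_arm(moves=[[[0, 0, 0.065, 0, 0, 0, 85], [0, 0, 0.13, 0, 0, 0, 85], [0, 0, 0.13, 0, 0, 0, 85]]])

```text
t: 1.35
tool_pos: [0.4503, 0.1995, 0.38]
tool_rot: [0.796, 0.605, -0.0, -0.0]
force: [-0.5, 0.2, -0.0]
finger_gap: 0.0852
finger_force: 0.0
```

Run:
```python
from h import *
o,f=save("wrist","w1.png"); print(o["t"],o["tool_pos"],o["tool_rot"],o["q"].__str__(),f["fx"],f["cx"],f["cy"]); print(np.round(f["T_tool_cam"],3))
T=fT(o,f)
for n,p in(("blue",(.491,.051,.12)),("green",(.4515,.131,.12)),("cadtop",(.418,.342,.15))): print(n,fproj(f,T,p))
```

```text
1.35 [0.45031634 0.1994523  0.37995611] [ 7.96026307e-01  6.05261867e-01 -3.77279987e-04 -2.17901188e-04] [1.76027898e-01 2.13886652e-01 1.14936711e+00 4.42358605e-05
 1.77920919e+00 4.46643625e-01] 371.64829954431775 318.41155246809893 244.6251991852098
[[-0.001  0.965  0.261  0.067]
 [ 1.     0.001  0.     0.001]
 [-0.     0.261 -0.965 -0.132]
 [ 0.     0.     0.     1.   ]]
blue (np.float64(384.03013526073215), np.float64(320.29882460384))
green (np.float64(334.86213668737014), np.float64(267.56919573408317))
cadtop (np.float64(245.57743321377887), np.float64(85.40094267055997))
```

View pics/w1.png

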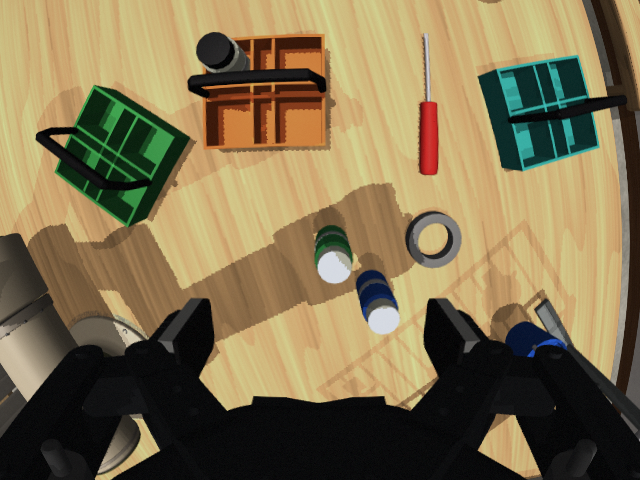

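Run:
```python
from h import *
f=load("w1.png"); im=f["frame"][15:165,170:350,::-1]
cv2.imwrite("pics/C.png",cv2.resize(im,None,fx=4,fy=4,interpolation=cv2.INTER_CUBIC))
```

```text
(no output)
```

View pics/C.png

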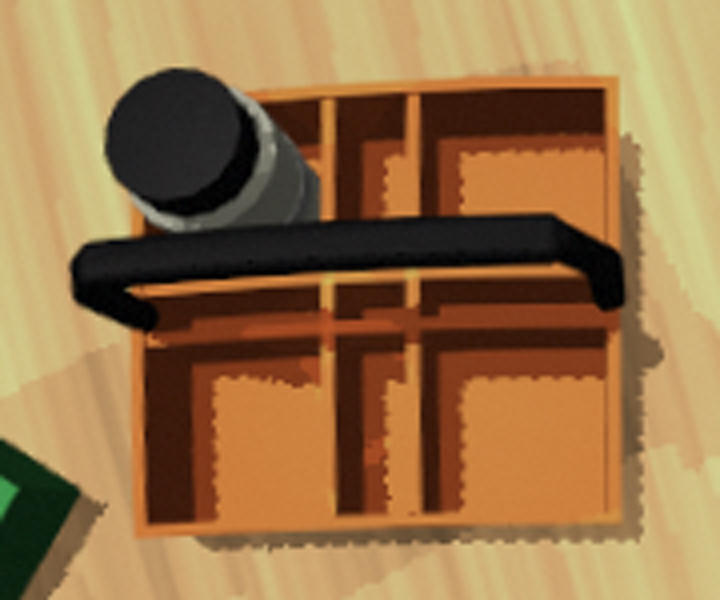

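```bash
cat > m2.py <<'E'
from h import *
from scipy.optimize import least_squares
d=np.load("pics/w1.png.npy",allow_pickle=True).item(); o,f=d["o"],d["f"]; T=fT(o,f); t=load("top1.png"); s=load("scene1.png")
k=.062
cr=lambda u,v:(170+u/4-.4,15+v/4-.4)
W=[((.075,.07,k),cr(618,76)),((.075,-.07,k),cr(622,522)),((-.075,-.07,k),cr(136,537)),((.06,.006,.156),cr(550,213)),((-.06,.006,.156),cr(90,243)),((-.043,.038,.124),cr(176,140))]
Tp=[((.075,.07,k),(196.3,249)),((.075,-.07,k),(257.3,265.7)),((-.075,-.07,k),(238.7,330.3)),((-.075,.07,k),(174.7,312))]
S=[((.075,-.07,k),(397.7,295.3)),((-.075,-.07,k),(440,251.3)),((-.075,.07,k),(491.7,287))]
def wp(p,P):
    c,n=np.cos(p[2]),np.sin(p[2]); return [p[0]+c*P[0]-n*P[1],p[1]+n*P[0]+c*P[1],P[2]]
def run(fs,lab):
    def res(p): return np.concatenate([np.array(g(wp(p,P)))-uv for P,uv,g in fs])
    q=least_squares(res,[.42,.34,-.27],loss='soft_l1'); print(lab,q.x.round(4),np.degrees(q.x[2]).round(2),res(q.x).round(1).reshape(-1,2).tolist()); return q.x
w=[(P,u,lambda p:fproj(f,T,p)) for P,u in W]; a=[(P,u,lambda p:proj(t,p)) for P,u in Tp]; b=[(P,u,lambda p:proj(s,p)) for P,u in S]
run(w,"wrist");run(a,"top");run(b,"scene");run(a+b,"ts"); run(w+a+b,"all")
for n,u,v in(("blue",383,320),("green",334.5,266)): print(n,fatz(f,T,u,v,.12).round(4))
E
python3 m2.py
```

```text
wrist [ 0.4231  0.3496 -0.2655] -15.21 [[0.2, -0.2], [-0.1, 0.4], [-0.3, 0.5], [3.2, -0.7], [-3.8, -0.5], [0.1, 0.5]]
top [ 0.4189  0.3436 -0.2585] -14.81 [[0.6, -0.8], [-0.2, -1.1], [-1.7, 0.5], [0.7, 1.5]]
scene [ 0.4253  0.3507 -0.2714] -15.55 [[-0.1, 0.0], [-0.7, -0.7], [0.8, 0.5]]
ts [ 0.4208  0.3469 -0.2767] -15.86 [[-0.1, -2.0], [-1.2, -1.2], [-3.9, 0.0], [-1.1, -0.1], [-1.0, -2.5], [-1.3, -2.9], [-0.2, -1.6]]
all [ 0.4229  0.3493 -0.2665] -15.27 [[0.1, 0.2], [-0.3, 0.8], [-0.4, 0.7], [3.0, -0.2], [-3.9, -0.2], [0.0, 0.8], [-1.6, -2.7], [-2.5, -2.5], [-4.6, -1.2], [-1.9, -0.7], [-0.2, -0.9], [-1.1, -1.7], [0.5, -0.8]]
blue [0.4899 0.0518 0.12  ]
green [0.4516 0.1329 0.12  ]
```

Run:
```python
from h import *
Rn=Rt(-15.25); b=go([.490,.0515,.20],Rn); b=go([.490,.0515,.104],Rn,b)
b=go([.490,.0515,.25],Rn,b); c=np.radians(-15.25); pk=np.array([.4231+.043*np.cos(c)+.038*np.sin(c),.3496+.043*np.sin(c)-.038*np.cos(c)]); print(pk)
```

```text
row [-0.0008, 0.0003, 0.0] [-132.6, 77.8, 180.0] rows>= 5.7
row [0.0, 0.0, 0.0] [0.0, 0.0, 96.0] rows>= 2.3
row [0.0, 0.0, 0.0] [0.0, 0.0, -146.0] rows>= 3.5
[0.45459067 0.30162774]
```

Call:
jog_arm(moves=[[[0, 0, 0, -22, 13, 30, 85], [0, 0, 0, -44, 26, 60, 85], [0, 0, 0, -66, 39, 90, 85], [0, 0, 0, -88, 52, 120, 85], [0, 0, 0, -111, 65, 150, 85], [0, 0, 0, -132.6, 77.8, 180, 85], [0, 0, 0, -132.6, 77.8, 200, 85], [0, 0, 0, -132.6, 77.8, 225, 85], [0, 0, 0, -132.6, 77.8, 250, 85], [0, 0, 0, -132.6, 77.8, 266, 85], [0, 0, 0, -132.6, 77.8, 276, 85], [0, 0, 0, -132.6, 77.8, 276, 85]]])

```text
t: 2.4
tool_pos: [0.4888, 0.0522, 0.1024]
tool_rot: [0.794, 0.608, -0.002, -0.002]
force: [-0.6, -0.1, -0.8]
finger_gap: 0.0848
finger_force: 0.0
```

Call:
jog_arm(moves=[[[0, 0, 0, 0, 0, 0, 60], [0, 0, 0, 0, 0, 0, 40], [0, 0, 0, 0, 0, 0, 25], [0, 0, 0, 0, 0, 0, 20], [0, 0, 0, 0, 0, 0, 20], [0, 0, 0, 0, 0, 0, 20], [0, 0, 0, 0, 0, 0, 20], [0, 0, 0, 0, 0, 0, 20]]])

```text
t: 3.07
tool_pos: [0.4902, 0.0517, 0.1054]
tool_rot: [0.795, 0.607, 0.001, 0.0]
force: [-2.0, 0.1, 6.3]
finger_gap: 0.0378
finger_force: 58.2
```

Run:
```python
from h import *
Rn=Rt(-15.25); b=([.490,.0515,.104],Rn); b=(np.array(b[0]),Rn)
b=go([.4546,.3016,.26],Rn,b)
```

```text
row [0.0, 0.0, 0.0] [232.0, -99.9, -156.0] rows>= 7.1
```

Call:
jog_arm(moves=[[[0, 0, 0, 0, 0, -5, 20], [0, 0, 0, 0, 0, -15, 20], [0, 0, 0, 0, 0, -35, 20], [0, 0, 0, 0, 0, -60, 20], [0, 0, 0, 0, 0, -85, 20], [0, 0, 0, 0, 0, -110, 20], [0, 0, 0, 0, 0, -132, 20], [0, 0, 0, 0, 0, -148, 20], [0, 0, 0, 0, 0, -156, 20], [0, 0, 0, 0, 0, -156, 20]]])

```text
t: 3.9
tool_pos: [0.4904, 0.0516, 0.262]
tool_rot: [0.795, 0.607, 0.001, 0.001]
force: [0.1, 0.1, -1.7]
finger_gap: 0.0376
finger_force: 58.7
```

Call:
jog_arm(moves=[[[0, 0, 0, 8, -3.4, 0, 20], [0, 0, 0, 25, -10.8, 0, 20], [0, 0, 0, 50, -21.5, 0, 20], [0, 0, 0, 77, -33, 0, 20], [0, 0, 0, 104, -44.8, 0, 20], [0, 0, 0, 131, -56.4, 0, 20], [0, 0, 0, 158, -68, 0, 20], [0, 0, 0, 185, -79.7, 0, 20], [0, 0, 0, 208, -89.6, 0, 20], [0, 0, 0, 224, -96.5, 0, 20], [0, 0, 0, 232, -99.9, 0, 20], [0, 0, 0, 232, -99.9, 0, 20]]])

```text
t: 4.9
tool_pos: [0.454, 0.3032, 0.259]
tool_rot: [0.794, 0.608, -0.001, -0.0]
force: [-0.5, -0.9, -1.5]
finger_gap: 0.0374
finger_force: 58.7
```

Run:
```python
from h import *
o,f=save("wrist","w2.png",(120,60,400,300),2); print(o["t"],o["tool_pos"],o["tool_rot"])
T=fT(o,f); c=np.radians(-15.25)
def wc(x,y,z): return [.4231+x*np.cos(c)-y*np.sin(c),.3496+x*np.sin(c)+y*np.cos(c),z]
for P in[(.071,-.066,.062),(.015,-.066,.062),(.015,-.01,.062),(.071,-.01,.062),(.075,-.07,.062),(.075,.07,.062),(-.06,0,.15),(.06,0,.15)]:
    u,v=fproj(f,T,wc(*P)); print(P,round((u-120)*2),round((v-60)*2))
for z in(.0,.005,.01):
  p=np.array(o["tool_pos"])+R.from_quat(o["tool_rot"]).as_matrix()@[0,0,.104]; print(p); u,v=fproj(f,T,p); print("can bottom",(u-120)*2,(v-60)*2);break
```

```text
4.9 [0.45398253 0.3031826  0.25900042] [ 7.94240172e-01  6.07602843e-01 -1.06815572e-03 -4.38616042e-04]
(0.071, -0.066, 0.062) 457 384
(0.015, -0.066, 0.062) 336 384
(0.015, -0.01, 0.062) 334 263
(0.071, -0.01, 0.062) 460 263
(0.075, -0.07, 0.062) 466 392
(0.075, 0.07, 0.062) 470 84
(-0.06, 0, 0.15) 97 270
(0.06, 0, 0.15) 449 265
[0.45375064 0.30312007 0.1550007 ]
can bottom 392.5719303515332 378.03386867826504
```

View pics/w2.png

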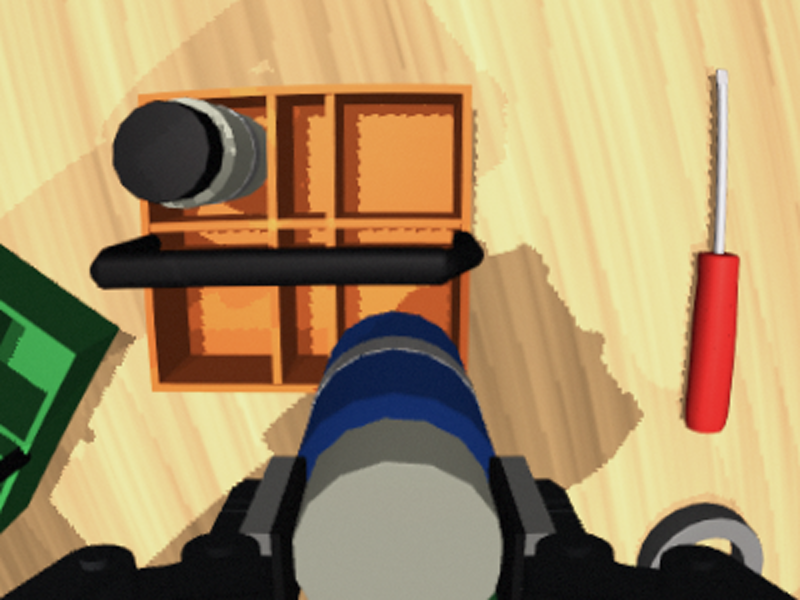

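Call:
jog_arm(moves=[[[0, 0, 0, 0, 0, 3, 20], [0, 0, 0, 0, 0, 12, 20], [0, 0, 0, 0, 0, 28, 20], [0, 0, 0, 0, 0, 44, 20], [0, 0, 0, 0, 0, 60, 20], [0, 0, 0, 0, 0, 74, 20], [0, 0, 0, 0, 0, 84, 20], [0, 0, 0, 0, 0, 94, 20], [0, 0, 0, 0, 0, 104, 20], [0, 0, 0, 0, 0, 112, 20], [0, 0, 0, 0, 0, 120, 20], [0, 0, 0, 0, 0, 126, 20]]])

```text
t: 5.95
tool_pos: [0.4548, 0.3014, 0.1334]
tool_rot: [0.795, 0.607, -0.0, -0.0]
force: [-0.8, 0.9, -1.8]
finger_gap: 0.0377
finger_force: 58.6
```

Call:
jog_arm(moves=[[[0, 0, 0, 0, 0, 5, 20], [0, 0, 0, 0, 0, 10, 20], [0, 0, 0, 0, 0, 15, 20], [0, 0, 0, 0, 0, 19, 20], [0, 0, 0, 0, 0, 22.5, 20], [0, 0, 0, 0, 0, 22.5, 20], [0, 0, 0, 0, 0, 22.5, 20], [0, 0, 0, 0, 0, 22.5, 20]]])

```text
t: 6.62
tool_pos: [0.455, 0.3018, 0.112]
tool_rot: [0.795, 0.607, 0.0, 0.0]
force: [0.6, 0.7, -0.9]
finger_gap: 0.0379
finger_force: 58.7
```

Call:
jog_arm(moves=[[[0, 0, 0, 0, 0, 1, 20], [0, 0, 0, 0, 0, 2, 20], [0, 0, 0, 0, 0, 3, 20], [0, 0, 0, 0, 0, 3, 20], [0, 0, 0, 0, 0, 3, 20]]])

```text
t: 7.03
tool_pos: [0.455, 0.3019, 0.1094]
tool_rot: [0.795, 0.607, 0.0, 0.0]
force: [-2.2, 0.1, 5.0]
finger_gap: 0.0376
finger_force: 59.5
```

Call:
jog_arm(moves=[[[0, 0, 0, 0, 0, 0, 42], [0, 0, 0, 0, 0, 0, 48], [0, 0, 0, 0, 0, 0, 56], [0, 0, 0, 0, 0, 0, 56], [0, 0, 0, 0, 0, -5, 56], [0, 0, 0, 0, 0, -20, 56], [0, 0, 0, 0, 0, -45, 56], [0, 0, 0, 0, 0, -80, 56], [0, 0, 0, 0, 0, -115, 56], [0, 0, 0, 0, 0, -145, 56], [0, 0, 0, 0, 0, -150, 56], [0, 0, 0, 0, 0, -150, 56]]])

```text
t: 8.03
tool_pos: [0.4554, 0.302, 0.261]
tool_rot: [0.795, 0.607, 0.002, 0.001]
force: [0.1, -0.2, -0.7]
finger_gap: 0.0557
finger_force: 0.0
```

Run:
```python
from h import *
o,f=save("wrist","w3.png"); print(o["t"],o["tool_pos"],o["tool_rot"],o["q"])
im=f["frame"][:,:,::-1]; cv2.imwrite("pics/w3.png",im[20:420,100:540])
```

```text
8.0333 [0.45535508 0.30196671 0.26104222] [7.94914227e-01 6.06717458e-01 2.20338227e-03 6.65686587e-04] [ 3.68838409e-01  3.59591096e-01  1.27544658e+00 -4.75860199e-05
  1.50195173e+00  6.35784577e-01]
```

View pics/w3.png

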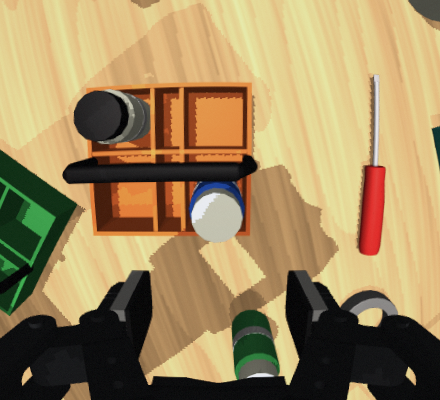

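Run:
```python
from h import *
b=(np.array([.4546,.3016,.257]),Rt(-15.25))
Rn=Rt(26.3,tilt=50); b=go([.505,-.05,.27],Rn); b=go([.388,-.114,.265],Rn,b)
```

```text
row [-0.3157, -0.8332, -0.6789] [-326.0, 141.2, -11.0] rows>= 9.0
row [0.0, 0.0, 0.0] [0.3, -133.2, 7.5] rows>= 3.2
```

Call:
jog_arm(moves=[[[-0.03, -0.083, -0.068, -33, 14, -5, 56], [-0.063, -0.167, -0.136, -65, 28, -10, 56], [-0.095, -0.25, -0.204, -98, 42, -11, 56], [-0.126, -0.333, -0.272, -130, 56, -11, 56], [-0.158, -0.417, -0.34, -163, 71, -11, 56], [-0.19, -0.5, -0.407, -196, 85, -11, 56], [-0.221, -0.583, -0.475, -228, 99, -11, 56], [-0.253, -0.667, -0.543, -261, 113, -11, 56], [-0.284, -0.75, -0.611, -293, 127, -11, 56], [-0.3157, -0.8332, -0.6789, -326, 141, -11, 56], [-0.3157, -0.8332, -0.6789, -326, 141, -11, 56], [-0.3157, -0.8332, -0.6789, -326, 141, -11, 56]]])

```text
t: 9.08
tool_pos: [0.5038, -0.0507, 0.2677]
tool_rot: [0.479, 0.77, -0.224, 0.357]
force: [0.9, 0.4, 0.9]
finger_gap: 0.0558
finger_force: 0.0
```

Run:
```python
from h import *
o,f=save("wrist","v2.png"); print(o["t"],o["tool_pos"],R.from_quat(o["tool_rot"]).as_matrix().round(2).tolist(),o["q"],o["joint_vel"])
T=fT(o,f); print(T[:3,3],fproj(f,T,[.432,-.204,.224]))
go([.388,-.114,.265],Rt(26.3,tilt=50))
```

```text
9.0833 [ 0.50376509 -0.05070799  0.26770387] [[-0.29, 0.9, 0.33], [0.58, 0.44, -0.69], [-0.76, -0.0, -0.65]] [ 0.00270916  0.24941697  1.69476397 -0.96225985  0.99439959  0.01483197] [ 0.03872759 -0.00499736 -0.05208599  0.02826903  0.02473754  0.00150924]
[0.44236094 0.07807805 0.30229317] (np.float64(142.49037580701471), np.float64(289.37367901223575))
row [-0.0026, -0.0025, 0.001] [-1.0, -132.8, 7.1] rows>= 3.2
```

Call:
jog_arm(moves=[[[0, 0, 0, 0, -30, 2, 56], [0, 0, 0, 0, -65, 4, 56], [0, 0, 0, 0, -100, 6, 56], [0, 0, 0, 0, -133, 7, 56], [0, 0, 0, 0, -133, 7, 56], [0, 0, 0, 0, -133, 7, 56]]])

```text
t: 9.63
tool_pos: [0.3875, -0.1134, 0.2657]
tool_rot: [0.479, 0.77, -0.223, 0.359]
force: [1.7, 0.7, -0.2]
finger_gap: 0.0562
finger_force: 0.0
```

Run:
```python
from h import *
o,f=save("wrist","v1.png"); print(o["t"],o["tool_pos"],o["q"])
T=fT(o,f); print(T[:3,3],fproj(f,T,[.432,-.204,.224]))
out=[]
for n in("v2.png","v1.png"):
    im=load(n)["frame"]; h=cv2.cvtColor(im,cv2.COLOR_RGB2HSV); m=cv2.inRange(h,(24,150,80),(34,255,255))
    k,l,s,c=cv2.connectedComponentsWithStats(m); print(n,[ (x[:5].tolist()) for x in s[1:] if x[4]>30])
    x,y,w,hh,_=max(s[1:],key=lambda q:q[4] if q[1]<330 else 0); print(x,y,w,hh)
    x0=int(np.clip(x+w/2-66,0,640-133));y0=int(np.clip(y+hh/2-100,0,280)); print("crop",x0,y0)
    out.append(cv2.resize(im[y0:y0+200,x0:x0+133,::-1],None,fx=3,fy=3,interpolation=cv2.INTER_CUBIC))
cv2.imwrite("pics/D.png",np.hstack(out))
```

```text
9.6333 [ 0.38747725 -0.11340147  0.26573748] [-0.20823745  0.02320452  1.98833144 -1.00815962  0.79160851 -0.04548124]
[0.32572359 0.01531556 0.2999421 ] (np.float64(316.1687570425852), np.float64(293.880091393594))
v2.png [[0, 156, 82, 37, 1030], [121, 284, 36, 11, 172]]
0 156 82 37
crop 0 74
v1.png [[50, 146, 106, 42, 1592], [305, 288, 34, 9, 131]]
50 146 106 42
crop 37 67
```

Run:
```python
from h import *
out=[]
for n,x0,y0 in(("v2.png",90,190),("v1.png",272,190)):
    im=load(n)["frame"]; out.append(cv2.resize(im[y0:y0+140,x0:x0+100,::-1],None,fx=4,fy=4,interpolation=cv2.INTER_CUBIC))
cv2.imwrite("pics/D.png",np.hstack(out))
```

```text
(no output)
```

View pics/D.png

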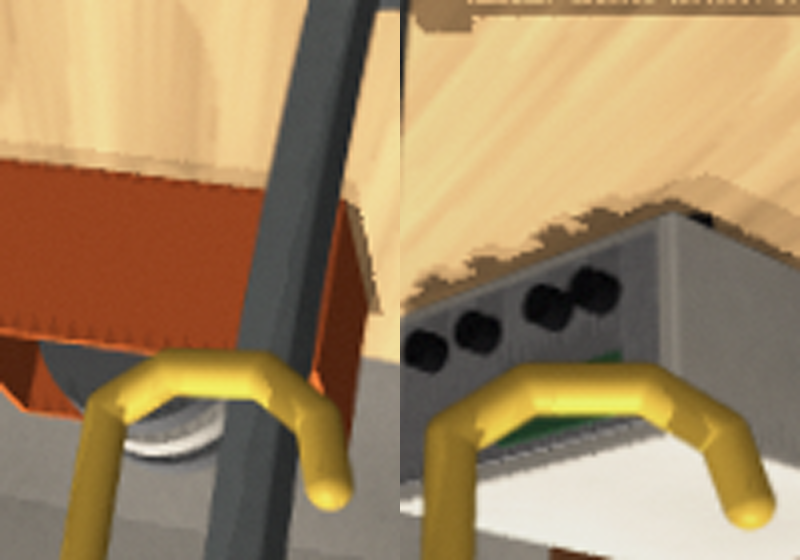

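```bash
cat > hk.py <<'E'
from h import *
D=[np.load("pics/%s.npy"%n,allow_pickle=True).item() for n in("v2.png","v1.png")]
def tri2(a,b):
    A=np.zeros((3,3));B=np.zeros(3); L=[]
    for d,uv,off in((D[0],a,(90,190)),(D[1],b,(272,190))):
        u,v=uv[0]/4+off[0]-.4,uv[1]/4+off[1]-.4
        c,e=fray(d["f"],fT(d["o"],d["f"]),u,v); e/=np.linalg.norm(e);P=np.eye(3)-np.outer(e,e);A+=P;B+=P@c;L.append((c,e))
    X=np.linalg.solve(A,B); return X,[1000*np.linalg.norm((np.eye(3)-np.outer(e,e))@(X-c)) for c,e in L]
h=np.radians(-63.7);X=np.array([np.cos(h),np.sin(h)]);Y=np.array([-X[1],X[0]]); o=np.array([.561,-.14])
pts={}
for n,a,b in(("tip",(328,488),(348,508)),("stembend",(104,412),(52,430)),("flatL",(165,372),(130,388)),("flatR",(268,374),(250,390)),("flatmid",(216,373),(190,389))):
    p,e=tri2(a,b); pts[n]=p; print(n,p.round(4),np.round(e,1),"shelf",((p[:2]-o)@X).round(4),((p[:2]-o)@Y).round(4))
d=pts["tip"]-pts["stembend"]; print("heading y",np.degrees(np.arctan2(d[1],d[0])),np.linalg.norm(d[:2])); d=pts["flatR"]-pts["flatL"];print(np.degrees(np.arctan2(d[1],d[0])))
E
python3 hk.py
```

```text
tip [ 0.4561 -0.189   0.2408] [0.1 0.1] shelf -0.0026 -0.1157
stembend [ 0.411  -0.2092  0.2284] [0.6 0.6] shelf -0.0044 -0.1652
flatL [ 0.4222 -0.2024  0.2208] [0.1 0.1] shelf -0.0056 -0.1521
flatR [ 0.4422 -0.1969  0.2195] [0.3 0.3] shelf -0.0016 -0.1317
flatmid [ 0.4322 -0.1998  0.2201] [0.1 0.1] shelf -0.0035 -0.142
heading y 24.20635175607512 0.049464143329096974
15.3052965298729
```

Run:
```python
from h import *
d=np.load("pics/w1.png.npy",allow_pickle=True).item(); o,f=d["o"],d["f"]; T=fT(o,f)
for uv,z in(((95,87),.062),((188,138),.062),((57,172),.062),((133,225),.062),((42,136),.15),((148,183),.15)): print(uv,fatz(f,T,*uv,z).round(3))
Rn=Rt(74.75,tilt=50); z=Rn[:,2]; c=np.radians(-15.25)
g=np.array([.4231-.033*np.cos(c),.3496-.033*np.sin(c),.150])+.005*z; print(g)
pre=g-.09*z; print(pre,"cam at grasp",g-.132*z+.067*Rn[:,0])
go(pre+[0,0,.03],Rn); b=go(pre,Rn,(pre+[0,0,.03],Rn)); go(g,Rn,b)
```

```text
(95, 87) [0.205 0.44  0.062]
(188, 138) [0.317 0.322 0.062]
(57, 172) [0.102 0.352 0.062]
(133, 225) [0.203 0.24  0.062]
(42, 136) [0.165 0.384 0.15 ]
(148, 183) [0.289 0.281 0.15 ]
[0.39495737 0.35727256 0.14678606]
[0.32844107 0.37540699 0.20463695] cam at grasp [0.25584986 0.39519762 0.18030905]
row [-0.6473, 0.0005, -0.5442] [322.7, 162.6, -335.8] rows>= 11.8
row [0.0, 0.0, 0.0] [23.0, 0.0, 19.3] rows>= 0.7
row [0.0, 0.0, 0.0] [0.0, 0.0, 90.0] rows>= 2.2
```

Run:
```python
from h import *
Rn=Rt(50.5,tilt=50); b=go([.43,.13,.28],Rn)
R2=Rt(74.75,tilt=50); go([.3284,.3754,.2346],R2,b)
```

```text
row [-0.323, 0.0003, -0.2722] [117.7, 144.9, -162.0] rows>= 5.9
row [-0.3242, 0.0, -0.2721] [185.5, 124.7, -150.4] rows>= 6.5
```

Call:
jog_arm(moves=[[[-0.046, 0, -0.039, 17, 21, -23, 40], [-0.092, 0, -0.078, 34, 41, -46, 40], [-0.138, 0, -0.117, 50, 62, -69, 40], [-0.185, 0, -0.156, 67, 83, -93, 40], [-0.231, 0, -0.194, 84, 104, -116, 40], [-0.277, 0, -0.233, 101, 124, -139, 40], [-0.323, 0, -0.272, 118, 145, -162, 40], [-0.323, 0, -0.272, 118, 145, -162, 40]]])

```text
t: 10.35
tool_pos: [0.4309, 0.1358, 0.2792]
tool_rot: [0.302, 0.855, -0.14, 0.398]
force: [0.0, -0.7, -0.4]
finger_gap: 0.0402
finger_force: 0.0
```

Call:
jog_arm(moves=[[[-0.041, 0, -0.034, 23, 16, -19, 40], [-0.081, 0, -0.068, 46, 31, -38, 40], [-0.122, 0, -0.102, 70, 47, -56, 40], [-0.162, 0, -0.136, 93, 62, -75, 40], [-0.203, 0, -0.17, 116, 78, -94, 40], [-0.243, 0, -0.204, 139, 94, -113, 40], [-0.284, 0, -0.238, 162, 109, -132, 40], [-0.324, 0, -0.272, 185.5, 124.7, -150.4, 40], [-0.324, 0, -0.272, 185.5, 124.7, -150.4, 40], [-0.324, 0, -0.272, 185.5, 124.7, -150.4, 40]]])

```text
t: 11.18
tool_pos: [0.3271, 0.3771, 0.2328]
tool_rot: [0.119, 0.899, -0.056, 0.418]
force: [0.4, -0.2, 0.7]
finger_gap: 0.0401
finger_force: 0.0
```

Run:
```python
from h import *
o,f=save("wrist","p1.png"); print(o["t"],o["tool_pos"],o["q"],o["finger_gap"],o["force"])
Rn=Rt(74.75,tilt=50); b=go([.3284,.3754,.2046],Rn); go([.3950,.3573,.1468],Rn,b); go([.3950,.3573,.1468],Rn)
```

```text
11.1833 [0.32707564 0.37712486 0.23281754] [ 0.97910824  0.31664279  1.71748433 -0.99873239  1.03895467  0.18101468] 0.04006911132175996 [ 0.44283978 -0.24320407  0.72473653]
row [-0.0007, -0.0014, 0.0016] [21.2, -0.4, 19.2] rows>= 0.7
row [0.0, 0.0, 0.0] [-0.1, 0.1, 90.0] rows>= 2.2
row [-0.0007, -0.0014, 0.0016] [21.0, -0.3, 109.2] rows>= 2.7
```

Call:
jog_arm(moves=[[[0, 0, 0, 12, 0, 10, 40], [0, 0, 0, 23, 0, 19, 40], [0, 0, 0, 23, 0, 40, 40], [0, 0, 0, 23, 0, 60, 40], [0, 0, 0, 23, 0, 76, 40], [0, 0, 0, 23, 0, 90, 40], [0, 0, 0, 23, 0, 100, 40], [0, 0, 0, 23, 0, 107, 40], [0, 0, 0, 23, 0, 109.3, 40], [0, 0, 0, 23, 0, 109.3, 40], [0, 0, 0, 23, 0, 109.3, 40]]])

```text
t: 12.15
tool_pos: [0.3941, 0.357, 0.146]
tool_rot: [0.12, 0.898, -0.056, 0.418]
force: [0.5, 0.5, 0.7]
finger_gap: 0.0403
finger_force: 0.0
```

Call:
jog_arm(moves=[[[0, 0, 0, 0, 0, 0, 30], [0, 0, 0, 0, 0, 0, 20], [0, 0, 0, 0, 0, 0, 10], [0, 0, 0, 0, 0, 0, 2], [0, 0, 0, 0, 0, 0, 0], [0, 0, 0, 0, 0, 0, 0], [0, 0, 0, 0, 0, 0, 0], [0, 0, 0, 0, 0, 0, 0]]])

```text
t: 12.82
tool_pos: [0.394, 0.3571, 0.146]
tool_rot: [0.12, 0.898, -0.056, 0.419]
force: [-5.7, -0.1, 5.2]
finger_gap: 0.0109
finger_force: 58.9
```

Run:
```python
from h import *
o=r.get_obs(); print(o["t"],o["tool_pos"],R.from_quat(o["tool_rot"]).as_matrix().round(3).tolist(),o["ft_torque"])
b0=Rt(74.75,tilt=50); g=np.array([.395,.3573,.1468])
R2=Rt(26.3,tilt=50)
# bar mid in tool frame
bm=b0.T@(np.array([.4231,.3496,.15])-g); print("bar mid in tool mm",bm*1000)
b=(g,b0); b=go(g+[0,0,.03],b0,b); b=go(g+[0,0,.17],b0,b)
```

```text
12.8167 [0.39395094 0.35709027 0.14601614] [[-0.621, 0.263, 0.738], [0.169, 0.965, -0.202], [-0.766, -0.001, -0.643]] [-0.08230732  0.34321772 -0.18442421]
bar mid in tool mm [-21.17951469  -0.03768527  20.26244648]
row [0.0, 0.0, 0.0] [-23.0, 0.0, -19.3] rows>= 0.7
row [0.0, 0.0, 0.0] [-107.2, 0.0, -90.0] rows>= 3.4
```

Call:
jog_arm(moves=[[[0, 0, 0, -2, 0, -1.6, 0], [0, 0, 0, -5, 0, -4.2, 0], [0, 0, 0, -10, 0, -8.4, 0], [0, 0, 0, -16, 0, -13.4, 0], [0, 0, 0, -23, 0, -19.3, 0], [0, 0, 0, -30, 0, -25.2, 0], [0, 0, 0, -36, 0, -30.2, 0], [0, 0, 0, -40, 0, -33.6, 0], [0, 0, 0, -42, 0, -35.2, 0], [0, 0, 0, -42, 0, -35.2, 0], [0, 0, 0, -42, 0, -35.2, 0], [0, 0, 0, -42, 0, -35.2, 0]]])

```text
t: 13.82
tool_pos: [0.3941, 0.3568, 0.1999]
tool_rot: [0.12, 0.899, -0.057, 0.418]
force: [0.3, 0.3, -5.7]
finger_gap: 0.0112
finger_force: 58.5
```

Run:
```python
from h import *
o,f=save("wrist","l1.png"); p=load("p1.png")["frame"]
print(o["t"],o["tool_pos"],R.from_quat(o["tool_rot"]).as_matrix().round(3).tolist(),o["force"],o["ft_torque"],o["finger_gap"])
cv2.imwrite("pics/l1.png",f["frame"][:,:,::-1])
```

```text
13.8167 [0.39413388 0.35684146 0.19991949] [[-0.622, 0.263, 0.738], [0.168, 0.965, -0.203], [-0.765, -0.002, -0.644]] [ 0.25391771  0.30419761 -5.73016843] [0.35377502 1.12813523 0.00114303] 0.011198176686891648
```

View pics/l1.png

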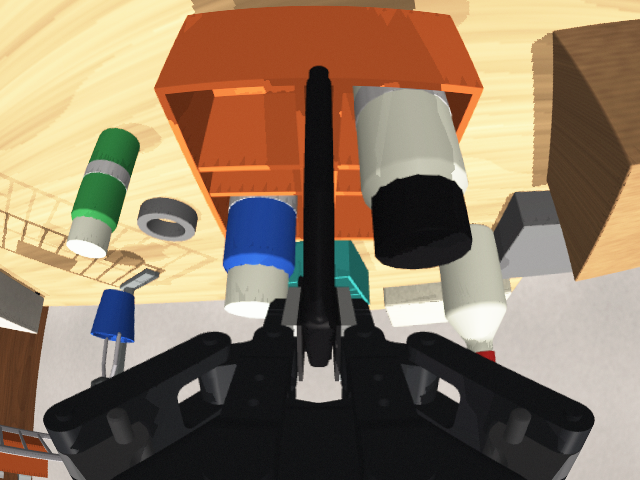

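```bash
cat > cp.py <<'E'
from h import *
from scipy.optimize import least_squares
d=np.load("pics/l1.png.npy",allow_pickle=True).item(); o,f=d["o"],d["f"]; T=fT(o,f)
Rm=R.from_quat(o["tool_rot"]).as_matrix(); pm=np.array(o["tool_pos"])
c=np.radians(-15.25); Rc=R.from_euler("z",-15.25,degrees=True).as_matrix()
base=np.array([.4231,.3496,0])+[0,0,.0539]
obs=[((-.075,.07,.062),(482,88)),((-.075,-.07,.062),(155,90)),((-.075,.07,0),(450,15)),((-.075,-.07,0),(190,15)),((-.043,.038,.124),(420,235))][:4]
def pt(q,P): return base+q[:3]/1000+ (R.from_rotvec(q[3:]).as_matrix()@Rc)@np.array(P)
def res(q): return np.concatenate([np.array(fproj(f,T,pt(q,P)))-uv for P,uv in obs])
print(res(np.zeros(6)).round(1).reshape(-1,2).tolist())
# pitch only about caddy y through grasp
yax=Rc[:,1]
for a in np.radians([-3,-1.5,1.5,3]):
    g=pm; print(np.degrees(a), np.concatenate([np.array(fproj(f,T,g+R.from_rotvec(yax*a).as_matrix()@(pt(np.zeros(6),P)-g)))-uv for P,uv in obs]).round(1).tolist())
E
python3 cp.py
```

```text
[[1.7, -0.2], [-1.1, -2.4], [-0.0, -0.3], [-2.2, -0.4]]
-3.0000000000000004 [-2.8, 3.7, 3.4, 1.6, -4.0, 9.0, 1.8, 8.9]
-1.5000000000000002 [-0.6, 1.7, 1.2, -0.4, -2.1, 4.3, -0.2, 4.2]
1.5000000000000002 [4.1, -2.1, -3.5, -4.2, 2.1, -5.0, -4.3, -5.1]
3.0000000000000004 [6.5, -3.8, -6.0, -5.9, 4.3, -9.6, -6.5, -9.7]
```

```bash
cat > tr.py <<'E'
from h import *
d=np.load("pics/l1.png.npy",allow_pickle=True).item(); o=d["o"]
Rm=R.from_quat(o["tool_rot"]).as_matrix(); pm=np.array(o["tool_pos"])
bm=Rm.T@(np.array([.4231,.3496,.2037])-pm)
Rcad=Rm.T@R.from_euler("z",-15.25,degrees=True).as_matrix()  # caddy in tool
HK=np.array([.4318,-.2002]); HD=-63.7
def S(x,y): # shelf offset from hook
    a=np.radians(HD); return HK+x*np.array([np.cos(a),np.sin(a)])+y*np.array([-np.sin(a),np.cos(a)])
def tool(xy,z,hd=HD): # tool pose for bar mid
    Rn=R.from_euler("z",hd,degrees=True).as_matrix()@Rcad.T; return np.array([*xy,z])-Rn@bm,Rn
def bar(o): 
    Rx=R.from_quat(o["tool_rot"]).as_matrix(); p=np.array(o["tool_pos"])+Rx@bm; e=R.from_matrix(Rx@Rcad).as_euler("zyx",degrees=True)
    v=p[:2]-HK; a=np.radians(HD); return "bar shelf mm x %.1f y %.1f z %.1f"%(1000*(v@[np.cos(a),np.sin(a)]),1000*(v@[-np.sin(a),np.cos(a)]),1000*p[2]),"yaw,pitch,roll",e.round(2)
E
python3 - <<'E'
from tr import *
b=tool([.4231,.3496],.2037,-15.25); print(bm,b[0])
o=r.get_obs(); print(bar(o))
go(*tool([.4231,.3496],.30,-15.25)); b2=tool([.4231,.3496],.30,-15.25)
m=tool((np.array([.4231,.3496])+S(-.15,.055))/2+[.01,0],.30,-39.5); go(*m,b2)
e=tool(S(-.15,.055),.30); go(*e,m); go(*tool(S(-.15,.055),.226),e)
E
```

```text
[-0.02211969  0.00063776  0.02039802] [0.39413388 0.35684146 0.19991949]
('bar shelf mm x -496.7 y 235.8 z 203.7', 'yaw,pitch,roll', array([-15.25,  -0.  ,  -0.  ]))
row [0.0, 0.0, 0.0] [-73.6, -0.2, -62.0] rows>= 2.3
row [0.3238, 0.0008, 0.2726] [-38.0, -174.7, 45.7] rows>= 4.4
row [0.3231, 0.0008, 0.272] [-74.4, -147.5, 88.8] rows>= 4.5
row [0.0, 0.0, 0.0] [56.6, 0.1, 47.7] rows>= 1.8
```

Call:
jog_arm(moves=[[[0, 0, 0, -2, 0, -1.7, 0], [0, 0, 0, -7, 0, -6, 0], [0, 0, 0, -15, 0, -12.6, 0], [0, 0, 0, -25, 0, -21, 0], [0, 0, 0, -35, 0, -29.5, 0], [0, 0, 0, -45, 0, -38, 0], [0, 0, 0, -55, 0, -46, 0], [0, 0, 0, -64, 0, -54, 0], [0, 0, 0, -70, 0, -59, 0], [0, 0, 0, -73.6, 0, -62, 0], [0, 0, 0, -73.6, 0, -62, 0]]])

```text
t: 14.78
tool_pos: [0.3943, 0.3572, 0.2976]
tool_rot: [0.12, 0.898, -0.056, 0.419]
force: [0.3, 0.6, -5.1]
finger_gap: 0.0109
finger_force: 58.6
```

Call:
jog_arm(moves=[[[0.006, 0, 0.005, -0.7, -3, 0.9, 0], [0.019, 0, 0.016, -2, -10, 2.6, 0], [0.04, 0, 0.034, -4.7, -22, 5.7, 0], [0.067, 0, 0.057, -7.9, -36, 9.5, 0], [0.097, 0, 0.082, -11.4, -52, 13.7, 0], [0.13, 0, 0.109, -15.2, -70, 18.3, 0], [0.162, 0, 0.136, -19, -87, 22.8, 0], [0.195, 0, 0.164, -22.8, -105, 27.4, 0], [0.227, 0, 0.191, -26.6, -122, 32, 0], [0.259, 0, 0.218, -30.4, -140, 36.5, 0], [0.292, 0, 0.245, -34.2, -157, 41, 0], [0.324, 0, 0.273, -38, -174.7, 45.7, 0]]])

```text
t: 15.78
tool_pos: [0.4053, 0.1709, 0.2966]
tool_rot: [0.309, 0.852, -0.144, 0.397]
force: [1.0, 0.9, -6.1]
finger_gap: 0.0109
finger_force: 58.5
```

Call:
jog_arm(moves=[[[0.036, 0, 0.03, -8, -16, 10, 0], [0.071, 0, 0.06, -16, -32, 20, 0], [0.107, 0, 0.09, -25, -49, 29, 0], [0.143, 0, 0.12, -33, -65, 39, 0], [0.178, 0, 0.15, -41, -81, 49, 0], [0.213, 0, 0.18, -49, -97, 59, 0], [0.246, 0, 0.207, -57, -112, 68, 0], [0.275, 0, 0.232, -63, -126, 76, 0], [0.3, 0, 0.253, -69, -137, 82.5, 0], [0.317, 0, 0.267, -73, -145, 87, 0], [0.323, 0, 0.272, -74.4, -147.5, 88.8, 0], [0.323, 0, 0.272, -74.4, -147.5, 88.8, 0]]])

```text
t: 16.78
tool_pos: [0.4005, -0.0157, 0.2965]
tool_rot: [0.48, 0.769, -0.224, 0.358]
force: [0.1, 0.8, -5.3]
finger_gap: 0.0109
finger_force: 58.7
```

Run:
```python
from tr import *
o=r.get_obs(); print(o["t"],bar(o),o["q"],o["force"],o["ft_torque"],o["finger_gap"])
go(*tool(S(-.15,.055),.226)); e=tool(S(-.15,.055),.226)
e2=tool(S(0,.055),.226); go(*e2,e); e3=tool(S(0,.055),.262); go(*e3,e2);e4=tool(S(0,.00),.262); go(*e4,e3)
```

```text
16.7833 ('bar shelf mm x -149.4 y 54.2 z 300.3', 'yaw,pitch,roll', array([-6.389e+01, -1.300e-01, -2.000e-02])) [ 0.11175456  0.06366464  1.83704174 -0.94157326  1.10144921  0.04833377] [ 0.06432786  0.83518354 -5.25036218] [1.15140908 0.56485973 0.00882298] 0.010934390535764544
row [-0.0013, 0.0013, -0.0036] [57.2, 0.7, 47.3] rows>= 1.8
row [0.0, 0.0, 0.0] [-96.6, 0.1, 114.7] rows>= 3.6
row [0.0, 0.0, 0.0] [-27.5, -0.1, -23.2] rows>= 0.9
row [0.0, 0.0, 0.0] [0.1, -55.0, 0.1] rows>= 1.3
```

Call:
jog_arm(moves=[[[0, 0, 0, 3, 0, 2.5, 0], [0, 0, 0, 8, 0, 6.6, 0], [0, 0, 0, 16, 0, 13, 0], [0, 0, 0, 25, 0, 20.7, 0], [0, 0, 0, 34, 0.5, 28, 0], [0, 0, 0, 43, 0.7, 35.5, 0], [0, 0, 0, 50, 0.7, 41.3, 0], [0, 0, 0, 55, 0.7, 45.5, 0], [0, 0, 0, 57.2, 0.7, 47.3, 0], [0, 0, 0, 57.2, 0.7, 47.3, 0], [0, 0, 0, 57.2, 0.7, 47.3, 0]]])

```text
t: 17.7
tool_pos: [0.4015, -0.0136, 0.2224]
tool_rot: [0.478, 0.77, -0.223, 0.359]
force: [0.7, 0.0, -4.9]
finger_gap: 0.0111
finger_force: 58.6
```

Call:
jog_arm(moves=[[[0, 0, 0, -3, 0, 3.6, 0], [0, 0, 0, -9, 0, 10.7, 0], [0, 0, 0, -18, 0, 21.4, 0], [0, 0, 0, -28, 0, 33.2, 0], [0, 0, 0, -38, 0, 45, 0], [0, 0, 0, -48, 0, 57, 0], [0, 0, 0, -58, 0, 69, 0], [0, 0, 0, -68, 0, 80.7, 0], [0, 0, 0, -78, 0, 92.6, 0], [0, 0, 0, -87, 0, 103.3, 0], [0, 0, 0, -93, 0, 110.4, 0], [0, 0, 0, -96.6, 0, 114.7, 0]]])

```text
t: 18.7
tool_pos: [0.468, -0.1494, 0.2228]
tool_rot: [0.479, 0.769, -0.223, 0.359]
force: [0.1, -0.1, -5.6]
finger_gap: 0.0112
finger_force: 58.7
```

Call:
jog_arm(moves=[[[0, 0, 0, 0, 0, 0, 0], [0, 0, 0, 0, 0, 0, 0], [0, 0, 0, 0, 0, 0, 0]]])

```text
t: 18.95
tool_pos: [0.4675, -0.1477, 0.2224]
tool_rot: [0.478, 0.77, -0.223, 0.359]
force: [0.9, 0.1, -5.4]
finger_gap: 0.0108
finger_force: 58.6
```

Run:
```python
from tr import *
o,f=save("wrist","k1.png")
print(o["t"],bar(o),o["q"],o["force"],o["ft_torque"],o["finger_gap"])
e2=tool(S(0,.055),.226); go(*e2); e3=tool(S(0,.055),.262); go(*e3);e4=tool(S(0,.00),.262); go(*e4,e3)
im=f["frame"]; h=cv2.cvtColor(im,cv2.COLOR_RGB2HSV); m=cv2.inRange(h,(22,130,60),(34,255,255)); m[h[:,:,0]<22]=0
k,l,s,c=cv2.connectedComponentsWithStats(m); print([x.tolist() for x in s[1:] if x[4]>25])
T=fT(o,f)
for q in(S(0,.027),S(0,-.023),S(0,0)): print(np.round(fproj(f,T,[*q,.2195]),1),np.round(fproj(f,T,[*q,.2405]),1))
```

```text
18.95 ('bar shelf mm x -1.4 y 55.9 z 226.2', 'yaw,pitch,roll', array([-6.369e+01, -1.100e-01, -1.000e-02])) [-0.25460261  0.22918766  1.89571674 -1.11536155  0.70063755  0.06922435] [ 0.85928773  0.07459554 -5.37555483] [1.06264903 0.53264538 0.00248542] 0.010814016137023715
row [0.0015, 0.001, -0.001] [-0.8, -0.9, 1.2] rows>= 0.0
row [0.0015, 0.001, -0.001] [-28.3, -0.9, -21.9] rows>= 0.9
row [0.0, 0.0, 0.0] [0.1, -55.0, 0.1] rows>= 1.3
[[0, 127, 92, 64, 2490], [149, 321, 95, 38, 1014]]
[256.6 327.4] [254.7 370.7]
[160.8 323.1] [156.6 363.9]
[203.  325.4] [199.7 367.6]
```

Run:
```python
from tr import *
im=load("k1.png")["frame"]; h=cv2.cvtColor(im,cv2.COLOR_RGB2HSV); m=cv2.inRange(h,(22,130,60),(34,255,255))
k,l,s,c=cv2.connectedComponentsWithStats(m); i=[j for j in range(1,k) if s[j][4]==1014][0]
for u in range(148,246,6):
    v=np.where(l[:,u]==i)[0]; print(u,v.min() if len(v) else 0,v.max() if len(v) else 0,end=" | ")
print()
for v in range(325,400,8): print(v,[tuple(int(a) for a in im[v,u]) for u in range(236,284,6)])
```

```text
148 0 0 | 154 338 353 | 160 337 351 | 166 327 344 | 172 326 342 | 178 325 339 | 184 321 335 | 190 322 334 | 196 322 334 | 202 323 333 | 208 322 332 | 214 323 331 | 220 323 331 | 226 328 333 | 232 330 342 | 238 333 341 | 244 0 0 | 
325 [(139, 127, 105), (169, 159, 148), (188, 180, 167), (250, 247, 241), (253, 252, 248), (19, 20, 21), (19, 20, 20), (19, 20, 22)]
333 [(172, 138, 51), (144, 113, 41), (193, 184, 168), (130, 126, 117), (19, 21, 22), (20, 23, 23), (26, 27, 28), (29, 28, 31)]
341 [(203, 163, 61), (212, 173, 66), (58, 48, 26), (18, 20, 21), (16, 14, 17), (17, 18, 21), (22, 22, 23), (21, 19, 22)]
349 [(16, 17, 19), (18, 18, 21), (16, 17, 18), (19, 19, 21), (18, 18, 22), (19, 19, 22), (18, 19, 21), (20, 20, 20)]
357 [(17, 18, 20), (17, 17, 18), (17, 18, 20), (17, 18, 19), (15, 15, 18), (14, 15, 15), (12, 13, 15), (16, 17, 17)]
365 [(46, 48, 50), (17, 19, 18), (19, 18, 19), (18, 19, 20), (17, 18, 20), (15, 17, 19), (20, 20, 21), (19, 21, 20)]
373 [(17, 18, 19), (20, 21, 22), (19, 18, 21), (18, 19, 20), (16, 17, 19), (17, 19, 20), (18, 18, 19), (20, 20, 23)]
381 [(18, 20, 20), (17, 19, 20), (19, 18, 21), (19, 18, 19), (19, 18, 21), (18, 17, 21), (18, 19, 21), (20, 22, 22)]
389 [(20, 21, 23), (18, 18, 18), (19, 20, 21), (18, 19, 19), (19, 19, 21), (19, 19, 21), (21, 19, 21), (18, 18, 20)]
397 [(16, 17, 19), (20, 19, 19), (20, 20, 20), (18, 20, 21), (20, 20, 21), (19, 18, 20), (18, 19, 20), (18, 20, 20)]
```

Call:
jog_arm(moves=[[[0, 0, 0, -2.5, 0, -2, 0], [0, 0, 0, -6, -0.5, -4.6, 0], [0, 0, 0, -11, -0.9, -8.5, 0], [0, 0, 0, -16, -0.9, -12.4, 0], [0, 0, 0, -21, -0.9, -16.3, 0], [0, 0, 0, -25, -0.9, -19.4, 0], [0, 0, 0, -28.3, -0.9, -21.9, 0], [0, 0, 0, -28.3, -0.9, -21.9, 0], [0, 0, 0, -28.3, -0.9, -21.9, 0]]])

```text
t: 19.75
tool_pos: [0.4675, -0.1498, 0.2583]
tool_rot: [0.479, 0.77, -0.223, 0.359]
force: [0.5, -0.1, -6.0]
finger_gap: 0.0108
finger_force: 58.6
```

Call:
jog_arm(moves=[[[0, 0, 0, 0, -2, 0, 0], [0, 0, 0, 0, -6, 0, 0], [0, 0, 0, 0, -12, 0, 0], [0, 0, 0, 0, -18, 0, 0], [0, 0, 0, 0, -24, 0, 0], [0, 0, 0, 0, -30, 0, 0], [0, 0, 0, 0, -36, 0, 0], [0, 0, 0, 0, -42, 0, 0], [0, 0, 0, 0, -48, 0, 0], [0, 0, 0, 0, -52, 0, 0], [0, 0, 0, 0, -54, 0, 0], [0, 0, 0, 0, -54, 0, 0]]])

```text
t: 20.75
tool_pos: [0.4187, -0.174, 0.2583]
tool_rot: [0.479, 0.77, -0.223, 0.359]
force: [-0.2, 0.0, -5.1]
finger_gap: 0.0112
finger_force: 58.6
```

Run:
```python
from tr import *
o=r.get_obs()
print(o["t"],bar(o),o["q"],o["force"],o["ft_torque"],o["finger_gap"])
go(*tool(S(0,.00),.262)); go(*tool(S(0,.00),.232)); go(*tool(S(0,.00),.230))
```

```text
20.75 ('bar shelf mm x 0.6 y 0.5 z 262.1', 'yaw,pitch,roll', array([-6.374e+01, -1.300e-01, -2.000e-02])) [-0.37190987  0.08551188  1.94679742 -1.01049044  0.65642808 -0.13799426] [-0.23266814  0.03127225 -5.06227561] [ 1.03569818  0.47919269 -0.00371915] 0.011166437079690042
row [0.0006, 0.0012, -0.0019] [0.4, -0.5, -0.4] rows>= 0.0
row [0.0006, 0.0012, -0.0019] [23.4, -0.5, 18.9] rows>= 0.7
row [0.0006, 0.0012, -0.0019] [24.9, -0.5, 20.2] rows>= 0.8
```

Call:
jog_arm(moves=[[[0, 0, 0, 2, 0, 1.6, 0], [0, 0, 0, 5, 0, 4, 0], [0, 0, 0, 9, 0, 7.3, 0], [0, 0, 0, 13, 0, 10.5, 0], [0, 0, 0, 17, -0.5, 13.8, 0], [0, 0, 0, 20, -0.5, 16.2, 0], [0, 0, 0, 22, -0.5, 17.8, 0], [0, 0, 0, 23.4, -0.5, 18.9, 0], [0, 0, 0, 23.4, -0.5, 18.9, 0], [0, 0, 0, 23.4, -0.5, 18.9, 0]]])

```text
t: 21.58
tool_pos: [0.4186, -0.1735, 0.2282]
tool_rot: [0.478, 0.77, -0.223, 0.359]
force: [0.3, -0.4, -5.0]
finger_gap: 0.0109
finger_force: 58.6
```

Call:
jog_arm(moves=[[[0, 0, 0, 0.8, 0, 0.6, 0], [0, 0, 0, 1.5, 0, 1.3, 0], [0, 0, 0, 1.5, 0, 1.3, 0], [0, 0, 0, 1.5, 0, 1.3, 0]]])

```text
t: 21.92
tool_pos: [0.4184, -0.1735, 0.2262]
tool_rot: [0.479, 0.77, -0.223, 0.359]
force: [0.4, -0.4, -5.0]
finger_gap: 0.0114
finger_force: 58.6
```

Run:
```python
from tr import *
o,f=save("wrist","k2.png")
print(o["t"],bar(o),o["force"],o["ft_torque"],o["finger_gap"])
```

```text
21.9167 ('bar shelf mm x 0.0 y 0.5 z 230.0', 'yaw,pitch,roll', array([-6.371e+01, -1.300e-01, -2.000e-02])) [ 0.39931731 -0.39619394 -4.95186005] [ 1.07222707  0.49937154 -0.01533511] 0.01136319092539377
```

Not yet touching; lower in 1 mm steps.

Call:
jog_arm(moves=[[[0, 0, 0, 0.8, 0, 0.6, 0], [0, 0, 0, 0.8, 0, 0.6, 0], [0, 0, 0, 0.8, 0, 0.6, 0]]])

```text
t: 22.22
tool_pos: [0.4186, -0.1736, 0.2258]
tool_rot: [0.478, 0.77, -0.223, 0.359]
force: [-2.1, 0.9, 0.7]
finger_gap: 0.0114
finger_force: 59.3
```

Call:
jog_arm(moves=[[[0, 0, 0, 0.8, 0, 0.6, 0], [0, 0, 0, 0.8, 0, 0.6, 0], [0, 0, 0, 0.8, 0, 0.6, 0]]])

```text
t: 22.47
tool_pos: [0.4187, -0.1737, 0.2254]
tool_rot: [0.478, 0.769, -0.223, 0.36]
force: [-4.1, 4.7, 7.4]
finger_gap: 0.0111
finger_force: 60.3
```

Call:
jog_arm(moves=[[[0, 0, 0, 0.8, 0, 0.6, 0], [0, 0, 0, 0.8, 0, 0.6, 0], [0, 0, 0, 0.8, 0, 0.6, 0]]])

```text
t: 22.72
tool_pos: [0.4189, -0.1738, 0.2252]
tool_rot: [0.478, 0.769, -0.224, 0.361]
force: [-7.0, 5.6, 12.0]
finger_gap: 0.011
finger_force: 61.0
```

Call:
jog_arm(moves=[[[0, 0, 0, -1, 0, -0.8, 0], [0, 0, 0, -1.4, 0, -1.1, 0], [0, 0, 0, -1.4, 0, -1.1, 0], [0, 0, 0, -1.4, 0, -1.1, 0]]])

```text
t: 23.05
tool_pos: [0.4188, -0.1737, 0.2256]
tool_rot: [0.478, 0.77, -0.223, 0.359]
force: [-1.4, 0.1, 5.1]
finger_gap: 0.0109
finger_force: 59.5
```

Call:
jog_arm(moves=[[[0, 0, 0, 0, 0, 0, 12], [0, 0, 0, 0, 0, 0, 13], [0, 0, 0, 0, 0, 0, 15], [0, 0, 0, 0, 0, 0, 18], [0, 0, 0, 0, 0, 0, 20], [0, 0, 0, 0, 0, 0, 20], [0, 0, 0, 0, 0, 0, 20], [0, 0, 0, 0, 0, 0, 20], [0, 0, 0, 0, 0, 0, 20], [0, 0, 0, 0, 0, 0, 20], [0, 0, 0, 0, 0, 0, 20], [0, 0, 0, 0, 0, 0, 20]]])

```text
t: 24.05
tool_pos: [0.4184, -0.1734, 0.2249]
tool_rot: [0.479, 0.77, -0.223, 0.359]
force: [-0.1, 0.3, -0.2]
finger_gap: 0.0203
finger_force: 0.0
```

```bash
cat > tilt.py <<'E'
import sys
from tr import *
# compare orange rim/white-cap features between images before and after release: track points by LK + compare to model
a=load("k2.png")["frame"]; n=sys.argv[1]; o,f=save("wrist",n); b=f["frame"]
print(o["t"],bar(o),o["force"],o["finger_gap"],o["finger_force"])
ga,gb=[cv2.cvtColor(x,cv2.COLOR_RGB2GRAY) for x in(a,b)]
dk=np.load("pics/k2.png.npy",allow_pickle=True).item(); Ta=fT(dk["o"],dk["f"]); Tb=fT(o,f)
# caddy frame at k2 
def cad(oo,f):
    Rx=R.from_quat(oo["tool_rot"]).as_matrix(); return Rx@Rcad,np.array(oo["tool_pos"])+Rx@bm
Rk,pk=cad(dk["o"],f)
P=np.array([(-.075,.07,.062),(-.075,-.07,.062),(-.075,.07,0.002),(-.075,-.07,.002),(-.075,.04,.062),(-.043,.058,.12),(-.075,-.04,.062)])
W=[pk+Rk@(p-[0,0,.15]) for p in P]
ua=np.array([fproj(f,Ta,w) for w in W],np.float32)
q,st,er=cv2.calcOpticalFlowPyrLK(ga,gb,ua.reshape(-1,1,2),None,winSize=(25,25),maxLevel=3)
ub=np.array([fproj(f,Tb,w) for w in W])  # if static in world
print("pred before",ua.round(0).tolist()); print("flow minus static-world",(q.reshape(-1,2)-ub).round(1).tolist(),st.ravel(),er.ravel().round(1))
yax=Rk[:,1]; xax=Rk[:,0]
for nm,ax in(("pitch+2",yax),("roll+2",xax)):
    M=R.from_rotvec(ax*np.radians(2)).as_matrix(); print(nm,np.round([np.array(fproj(f,Tb,pk+[0,0,-.006]+M@(w-pk+[0,0,.006])))-u for w,u in zip(W,ub)],1).tolist())
E
python3 tilt.py k3.png
```

```text
24.05 ('bar shelf mm x -0.1 y 0.5 z 228.8', 'yaw,pitch,roll', array([-6.371e+01, -1.300e-01, -1.000e-02])) [-0.13866891  0.2643014  -0.19983203] 0.020328547676570063 0.0
pred before [[481.0, 89.0], [153.0, 89.0], [449.0, 18.0], [186.0, 18.0], [415.0, 82.0], [460.0, 244.0], [219.0, 82.0]]
flow minus static-world [[-2.1, 0.9], [2.1, 0.6], [-2.1, 2.6], [1.5, 3.1], [-1.2, 0.2], [-0.7, -2.3], [0.4, 0.5]] [1 1 1 1 1 1 1] [6.2 2.9 6.2 3.2 2.6 3.2 2. ]
pitch+2 [[3.8, -0.6], [-3.8, -0.6], [3.3, -5.0], [-3.4, -4.9], [2.4, -0.9], [1.2, 2.6], [-2.5, -0.9]]
roll+2 [[7.4, 4.7], [7.5, -4.4], [9.7, 3.6], [9.8, -3.3], [7.3, 2.8], [2.6, 4.6], [7.3, -2.6]]
```

Call:
jog_arm(moves=[[[0, 0, 0, 0, 0, 0, 24], [0, 0, 0, 0, 0, 0, 24], [0, 0, 0, 0, 0, 0, 24], [0, 0, 0, 0, 0, 0, 24], [0, 0, 0, 0, 0, 0, 24], [0, 0, 0, 0, 0, 0, 24], [0, 0, 0, 0, 0, 0, 24], [0, 0, 0, 0, 0, 0, 24], [0, 0, 0, 0, 0, 0, 24], [0, 0, 0, 0, 0, 0, 24]]])

```text
t: 24.93
tool_pos: [0.4184, -0.1734, 0.225]
tool_rot: [0.479, 0.77, -0.223, 0.359]
force: [0.2, 0.8, 0.3]
finger_gap: 0.024
finger_force: 0.0
```

```bash
python3 tilt.py k4.png | head -4
```

```text
24.9333 ('bar shelf mm x -0.1 y 0.5 z 228.8', 'yaw,pitch,roll', array([-6.371e+01, -1.300e-01, -1.000e-02])) [0.20479243 0.81117785 0.26484723] 0.024032457763947107 0.0
pred before [[481.0, 89.0], [153.0, 89.0], [449.0, 18.0], [186.0, 18.0], [415.0, 82.0], [460.0, 244.0], [219.0, 82.0]]
flow minus static-world [[-2.1, 1.0], [2.1, 0.6], [-2.1, 2.6], [1.5, 3.1], [-0.6, 0.3], [-0.7, -2.2], [0.4, 0.5]] [1 1 1 1 1 1 1] [6.3 2.9 6.3 3.3 2.5 3.6 2. ]
pitch+2 [[3.8, -0.6], [-3.8, -0.6], [3.3, -5.0], [-3.4, -4.9], [2.4, -0.9], [1.2, 2.6], [-2.5, -0.9]]
```

Call:
jog_arm(moves=[[[0, 0, 0, 0, 0, 0, 36], [0, 0, 0, 0, 0, 0, 36], [0, 0, 0, 0, 0, -4, 36], [0, 0, 0, 0, 0, -12, 36], [0, 0, 0, 0, 0, -24, 36], [0, 0, 0, 0, 0, -38, 36], [0, 0, 0, 0, 0, -52, 36], [0, 0, 0, 0, 0, -66, 36], [0, 0, 0, 0, 0, -80, 36], [0, 0, 0, 0, 0, -92, 36], [0, 0, 0, 0, 0, -98, 36], [0, 0, 0, 0, 0, -100, 36]]])

```text
t: 25.98
tool_pos: [0.3843, -0.1039, 0.2901]
tool_rot: [0.478, 0.77, -0.222, 0.359]
force: [-0.5, -0.3, -0.5]
finger_gap: 0.0361
finger_force: 0.0
```

Call:
jog_arm(moves=[[[0, 0, 0, 0, 0, 0, 36], [0, 0, 0, 0, 0, 0, 36], [0, 0, 0, 0, 0, 0, 36], [0, 0, 0, 0, 0, 0, 36], [0, 0, 0, 0, 0, 0, 36], [0, 0, 0, 0, 0, 0, 36], [0, 0, 0, 0, 0, 0, 36], [0, 0, 0, 0, 0, 0, 36], [0, 0, 0, 0, 0, 0, 36], [0, 0, 0, 0, 0, 0, 36]]])

```text
t: 26.82
tool_pos: [0.3845, -0.1048, 0.2892]
tool_rot: [0.479, 0.77, -0.223, 0.359]
force: [-0.5, -0.1, 0.1]
finger_gap: 0.0364
finger_force: 0.0
```

```bash
cat > chk.py <<'E'
from tr import *
o,f=save("wrist","z1.png"); T=fT(o,f); im=f["frame"]; print(o["t"],o["tool_pos"],o["force"])
h=cv2.cvtColor(im,cv2.COLOR_RGB2HSV); m=cv2.inRange(h,(4,120,60),(20,255,255)); 
k,l,s,c=cv2.connectedComponentsWithStats(m); print([x.tolist() for x in s[1:] if x[4]>1500])
C=np.array([*HK,.08]); Rc=R.from_euler("z",HD,degrees=True).as_matrix()
for a in(0,-1.2,-3):
    M=R.from_rotvec(Rc[:,1]*np.radians(a)).as_matrix(); pv=np.array([*HK,.224])
    print(a,[np.round(fproj(f,T,pv+M@(C+Rc@np.array(P)-pv)),0).tolist() for P in[(-.075,.07,.062),(-.075,-.07,.062),(-.075,.07,0),(-.075,-.07,0)]])
e=cv2.goodFeaturesToTrack(cv2.cvtColor(im,cv2.COLOR_RGB2GRAY)[:200],60,.05,8).reshape(-1,2); print(e.astype(int).tolist())
E
python3 chk.py
```

```text
26.8167 [ 0.38452875 -0.10475548  0.28924166] [-0.47327803 -0.0520959   0.14297621]
[[216, 0, 205, 221, 23709], [131, 219, 112, 78, 5857], [0, 226, 58, 130, 4892], [288, 319, 89, 84, 4939]]
0 [[420.0, 110.0], [213.0, 110.0], [406.0, 57.0], [228.0, 57.0]]
-1.2 [[419.0, 110.0], [214.0, 111.0], [405.0, 58.0], [229.0, 59.0]]
-3 [[418.0, 111.0], [216.0, 111.0], [404.0, 61.0], [230.0, 62.0]]
[[561, 166], [155, 167], [531, 184], [108, 147], [351, 178], [224, 115], [413, 114], [557, 151], [315, 18], [364, 165], [520, 100], [593, 119], [349, 17], [238, 166], [109, 170], [625, 195], [409, 185], [466, 93], [461, 182], [417, 89], [393, 55], [577, 102], [587, 112], [90, 155], [423, 144], [140, 143], [355, 171], [479, 184], [394, 41], [576, 116], [253, 55], [365, 19], [518, 185], [500, 183], [540, 190], [477, 150], [218, 109], [554, 175], [559, 120], [520, 123], [230, 58], [531, 127], [445, 146], [308, 174], [297, 8], [406, 58], [296, 18], [496, 96], [411, 144], [164, 166], [329, 125], [252, 45], [394, 23], [405, 172], [249, 23], [313, 10], [395, 32], [367, 8], [529, 193], [443, 91]]
```

```bash
python3 -c "
from bench import ticket; print(ticket.close_job())"
```

```text
the job is handed in; nothing more can be done
None
```

The job is handed in at about 27 s of the 72 s: the blue can is in the pocket diagonally opposite the white can, and the loaded caddy hangs still on the free yellow hook, about 1° off level, with the gripper clear; the result hasn't been reported.

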